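# Gather an order of finger rings in the sorting tray's pouring corner

## Robot

A 7-joint arm with a two-finger parallel gripper is mounted at the origin on the work surface. World frame = base frame: x ahead of the robot, y to its left, z up, the work surface at z = 0. Lengths are in m, angles in rad, forces in N, time in s.
With the tool pointing down it reaches from about 0.4 to 0.875 m from the base axis. Payload 19.3 kg.
Tool frame: the origin (TCP) lies at the very end of the fingers, on their centre line; the grasp point (between the pads) lies 19 mm behind it; z points along the fingers, y is the direction in which the jaws open and shut (so a half turn about z gives the same grasp; the last joint's range is limited). The gripper opens to 85 mm and grips with 20 to 120 N. Pads are 22 mm wide; open, the fingers measure 114 mm over their backs; the gripper's body (76 mm by 85 mm) begins 54 mm behind the grasp point. The pads swing forward as they close: fully open they stand 13 mm farther back than shut.
Start: joints at [-1.36, 0.521, -0.036, 1.599, 0.021, 1.021, -0.113], TCP at [0.173, 0.601, 0.231] pointing down, gripper open.
Joint ranges: [-2.91, 2.91], [-0.3, 2.13], [-1.5, 1.42], [0.17, 2.43], [-1.26, 4.41], [0.16, 1.93], [-2.52, 2.52]. Speed limits (rad/s): [1.89, 1.89, 2.39, 2.39, 3.01, 3.01, 3.01].

## Interface

Orientations are given as [roll, pitch, yaw] about the fixed x, y, z axes, in that order (R = Rz(yaw) Ry(pitch) Rx(roll)).
In Python, from workcell import bot gives the robot as it stands. The module is installed in compiled form; this text tells all that it offers.
- The arm moves only by the shell command python3 -m inch 'ROWS' [FORCE]. ROWS is JSON, a list of rows, each an object of numbers: "dx", "dy", "dz": the shift along the tool's x, y, z in mm; "rx", "ry", "rz": the turn, a rotation vector about the tool's x, y, z in rad; "hand": the closure, from -1 (fully open) to 1 (shut), so that 0 is half open. In form: [{"dx": .., "dy": .., "dz": .., "rx": .., "ry": .., "rz": .., "hand": ..}, ...]. A call has 1 to 10 rows; each row shifts and turns the commanded pose from where the row before left it, along the tool's axes as they then stand; what a row does not reach is not made up. A row lasts 1/10 s, in which the tool goes at most 50 mm and 8.59 degrees, less where a joint would pass 70% of its speed; a pose out of reach is approached as far as the arm can. A call with a gripper value outside its range is refused whole. The fingers move at their own pace and stop on an object; FORCE is the grip in N (left out, the last holds). Time passes only in rows, so rows that do not move let the fingers close. It gives the time, the measured TCP pose, the force and the opening at its end, in the units of the state.
- bot.observe(): the state, without advancing time (a new reading comes with each control period).
- bot.grab_frame(name): name is "scene" or "top" or "wrist"; returns (picture, depth): 400x640x3 uint8, red, green, blue; 400x640 float32, m along the optical axis (not along the pixel's ray), 0 where there is no reading.
- bot.get_calibration(name): a dict with "vertical_fov" (degrees; the focal length in pixels is half the picture's height over the tangent of half this angle, whatever the lens; pixels are square), "cx", "cy" (the principal point, pixels), "origin" and "orientation" of the camera in the world. Camera axes: x right, y down, z forward; pixel columns grow to the right and rows downward; lengths in m; the calibration is good to about 2 mm. A picture is of the moment at which its call begins: read the wrist's pose just before it. get_calibration takes no time and is no camera call; for the wrist camera it gives the pose at the moment of the call.
- bot.job_done(): hands the job in, once; it reports no verdict.
Trained networks look in the newest picture that a camera, given by its name, has taken for a name from the list of things; names that differ only in an ending like _2 or _b are one class to them, and where a whole thing is asked for, a point or a joint stands for the part that bears it (a point fixed in the world has none). Each returns a list of dicts, best first, with "score" (0 to 1); they miss things now and then, are a little off and sometimes report something else, mostly with a low value. They report only what shows in the picture. A call takes as long as a camera call.
- bot.trace(camera, target): "region" (400x640 bool, what is visible of it) and "box" ([left, top, right, bottom] in pixels, round what is visible of it).
- bot.tip_of(camera, target): "centre" ([row, column] in pixels: a listed point, or the origin of a listed thing).
The state is a dict: "clock": time; "qpos": joint angles; "qd": joint speeds; "joint_efforts": joint torques, N m; "position": TCP position; "tool_rot": TCP orientation; "force": force on the tool from outside, world axes, zero at the start; "moment": the same for the moment, N m; "grip_width": finger opening in m.
Only numpy, scipy, OpenCV 4.12 (cv2) and the standard library are available. Lean on these libraries where they do the work, as an engineer would, in place of code of your own. Each camera call takes 0.05 s, during which the arm holds its last target.

## Task

Two finger rings are still in the compartmented card stock box: put both into the wooden sorting tray with the other three, leaving the square pendants in their compartments and the other things on the counter where they are. Then take the tray by a wall, lift it and tip it so that all five rings slide into its low, cut-off pouring corner and lie together there. Finish holding it there, still tilted, with that corner about ten centimetres above the counter and every ring in the tray, so that I can hold a bag under it: do not put it down or let go.

Things in the scene. Friction and masses are not known exactly. Their poses are not given: they have to be found in the camera images.
- tray_center (a point): Loose open wooden sorting tray standing at any yaw: 220 mm long (its x), 160 mm wide (its y), 40 mm high outside, walls 10 mm thick, floor 6 mm, about 0.3 kg. The point is its middle, 20 mm above its underside; z is up when level. Three corners are square; the one at +x, +y is the pouring corner. Polished rings start to slide in it at some 10 to 14 degrees; 30 to 35 brings them home.
- tray_corner (a point): The pouring corner, cut off at 45 degrees (40 mm off each side) and closed by a lip 24 mm high, the two walls sloping down to it over 35 mm. The point lies on the inner floor at the middle of the lip: 86, 56, -14 mm in the axes of tray_center, which it shares.
- tray_wall (a point): Middle of the tray's long wall at -y (10 mm thick, square, plain wood), 10 mm below its top edge: 0, -75, 10 mm in the axes of tray_center, which it shares. A good place to pinch it across its thickness: at the start 40 mm of floor are bare all along its inner side, and nothing stands close outside.
- stock_box: Shallow open kraft card box, fixed, 190 x 190 x 38 mm, card 5 mm thick, cross dividers 33 mm high making 2 x 2 compartments 87 mm square and centred at x, y = +-46 mm from the origin, which is the middle of its underside; inner floor 5 mm up. Two of the compartments hold one finger ring each, the other two one square pendant each; each near the middle of its compartment.
- ring_4_center (a point): Loose polished plain steel finger ring lying flat (a short tube 21 mm across outside, 17 mm inside, 10 mm high, 12 g); the point is its centre, 5 mm above what it lies on. At the start in one compartment of the stock box.
- ring_5_center (a point): Loose polished plain steel finger ring lying flat (a short tube 21 mm across outside, 17 mm inside, 10 mm high, 12 g); the point is its centre, 5 mm above what it lies on. At the start in another compartment of the stock box.
- ring_1_center (a point): Loose polished plain steel finger ring lying flat (a short tube 21 mm across outside, 17 mm inside, 10 mm high, 12 g); the point is its centre, 5 mm above what it lies on. At the start on the floor of the sorting tray.
- ring_2_center (a point): Loose polished plain steel finger ring lying flat (a short tube 21 mm across outside, 17 mm inside, 10 mm high, 12 g); the point is its centre, 5 mm above what it lies on. At the start on the floor of the sorting tray.
- ring_3_center (a point): Loose polished plain steel finger ring lying flat (a short tube 21 mm across outside, 17 mm inside, 10 mm high, 12 g); the point is its centre, 5 mm above what it lies on. At the start on the floor of the sorting tray.
- pendant_1_center (a point): Loose square steel pendant, 28 x 28 x 7 mm, lying flat in a compartment of the stock box, to be left there; the point is its centre.
- pendant_2_center (a point): Loose square steel pendant, 28 x 28 x 7 mm, lying flat in a compartment of the stock box, to be left there; the point is its centre.
- tape_roll: Roll of packing tape lying flat, 100 mm across, 48 mm high; origin in the middle of its underside. To be left alone.
- ring_cone: Small turned wooden ring cone, foot 52 mm across, 72 mm high, standing nearer the robot; origin in the middle of its underside. To be left alone.
- gift_box: Closed grey gift box with black lid, 82 x 82 x 46 mm; origin in the middle of its underside. To be left alone.

How it is judged:
On the way, in this order (a step that is already met when the one before it is completed fails the run):
1. both rings from the stock box lie released in the sorting tray, the tray still standing on the counter (x of ring_4_center in the frame of tray_center between -0.1 and 0.1 m and y of ring_4_center in the frame of tray_center between -0.07 and 0.07 m and z of ring_4_center in the frame of tray_center between -0.02 and 0.02 m and x of ring_5_center in the frame of tray_center between -0.1 and 0.1 m and y of ring_5_center in the frame of tray_center between -0.07 and 0.07 m and z of ring_5_center in the frame of tray_center between -0.02 and 0.02 m and contact force between the fingers and ring_4 below 0.1 N and contact force between the fingers and ring_5 below 0.1 N and height (world z) of tray_center below 0.026 m and angle between tray_center's own z axis and vertical below 0.06 rad), for 0.2 s.
2. the tray is lifted clear of the counter with all five rings in it (x of ring_1_center in the frame of tray_center between -0.1 and 0.1 m and y of ring_1_center in the frame of tray_center between -0.07 and 0.07 m and z of ring_1_center in the frame of tray_center between -0.02 and 0.02 m and x of ring_2_center in the frame of tray_center between -0.1 and 0.1 m and y of ring_2_center in the frame of tray_center between -0.07 and 0.07 m and z of ring_2_center in the frame of tray_center between -0.02 and 0.02 m and x of ring_3_center in the frame of tray_center between -0.1 and 0.1 m and y of ring_3_center in the frame of tray_center between -0.07 and 0.07 m and z of ring_3_center in the frame of tray_center between -0.02 and 0.02 m and x of ring_4_center in the frame of tray_center between -0.1 and 0.1 m and y of ring_4_center in the frame of tray_center between -0.07 and 0.07 m and z of ring_4_center in the frame of tray_center between -0.02 and 0.02 m and x of ring_5_center in the frame of tray_center between -0.1 and 0.1 m and y of ring_5_center in the frame of tray_center between -0.07 and 0.07 m and z of ring_5_center in the frame of tray_center between -0.02 and 0.02 m and height (world z) of tray_corner above 0.03 m and height (world z) of tray_center above 0.04 m), for 0.1 s.
At the end, for the whole second after the job is handed in: The fingers hold the tray in the air, touching nothing else: its pouring corner is 60 to 200 mm above the counter, the tray is tilted by 15 to 69 degrees, and the centre of each of the five rings is within 100 mm of the middle of the pouring corner's lip (distance between each of ring_1_center, ring_2_center, ring_3_center, ring_4_center, ring_5_center and tray_corner below 0.1 m and angle between tray_center's own z axis and vertical between 0.26 and 1.2 rad and height (world z) of tray_corner between 0.06 and 0.2 m and contact force between the fingers and tray above 2 N and contact force between tray and stock_box below 0.1 N and contact force between tray and tape_roll below 0.1 N and contact force between tray and gift_box below 0.1 N and contact force between tray and ring_cone below 0.1 N); the arm keeps its last pose, push and grip.
It fails at once if square pendant 1 is taken from its compartment (distance of pendant_1_center from where it was at the start of the episode above 0.055 m).
It fails at once if square pendant 2 is taken from its compartment (distance of pendant_2_center from where it was at the start of the episode above 0.055 m).
It fails at once if the tape roll is pushed away (distance of tape_roll from where it was at the start of the episode above 0.03 m).
It fails at once if the ring cone is pushed away (distance of ring_cone from where it was at the start of the episode above 0.03 m).
It fails at once if the gift box is pushed away (distance of gift_box from where it was at the start of the episode above 0.03 m).
It also fails if it takes over 64 s, if anything falls off the work surface, if the arm or the gripper's body presses on something with over 40 N, if the wrist force passes 120 N, or if a joint passes its speed limit or range.

## Working session

There is one attempt and no reset: what is moved stays moved. The work goes in short steps, Python scripts to look and compute and a shell command to move; the robot and the scene stay as the last step left them, time stands still between calls to the robot, and variables do not carry over. Pictures are saved under pics/ and viewed, and the job is handed in when it is done.

```bash
mkdir -p pics; ls
python3 - <<'E'
from workcell import bot
import cv2
s=bot.observe();print(s)
for n in("scene","top","wrist"):
    p,d=bot.grab_frame(n);cv2.imwrite(f"pics/{n}0.png",p[:,:,::-1]);print(n,bot.get_calibration(n))
E
```

```text
pics
{'clock': 0.0, 'qpos': array([-1.36020852,  0.52199454, -0.03632655,  1.59997056,  0.021181  ,
        1.02108436, -0.11280643]), 'qd': array([-0.00098428,  0.00013388,  0.0002617 , -0.00034403, -0.00160834,
        0.00114893,  0.00070253]), 'joint_efforts': array([ 8.30592962e-04, -9.27125216e+01,  1.98035404e+00, -3.69922256e+01,
        1.78647588e-02,  8.30108591e-03,  2.20663662e-05]), 'position': array([0.17313727, 0.60021328, 0.23075128]), 'tool_rot': array([-3.14052165e+00,  5.94257162e-05,  2.86077712e+00]), 'force': array([-0.20074184, -0.39188407,  0.27723087]), 'moment': array([-0.01997059, -0.00630074,  0.01898425]), 'grip_width': 0.08529552467381998}
scene {'vertical_fov': 54.650411278423995, 'cx': 323.59836110233766, 'cy': 199.52938879838544, 'origin': array([0.99293075, 0.32753906, 0.73756289]), 'orientation': array([-2.46007819, -0.00381141,  2.07140418])}
top {'vertical_fov': 48.4825391387271, 'cx': 319.7730150669123, 'cy': 200.79274485804154, 'origin': array([0.35536612, 0.046984  , 1.18386121]), 'orientation': array([-3.02101264,  0.00769177, -1.5786136 ])}
wrist {'vertical_fov': 58.49504230576497, 'cx': 313.0449620900972, 'cy': 198.09371430194477, 'origin': array([0.10765634, 0.61972312, 0.37404024]), 'orientation': array([2.86699394e+00, 6.80412692e-04, 1.28969066e+00])}
```

View pics/top0.png

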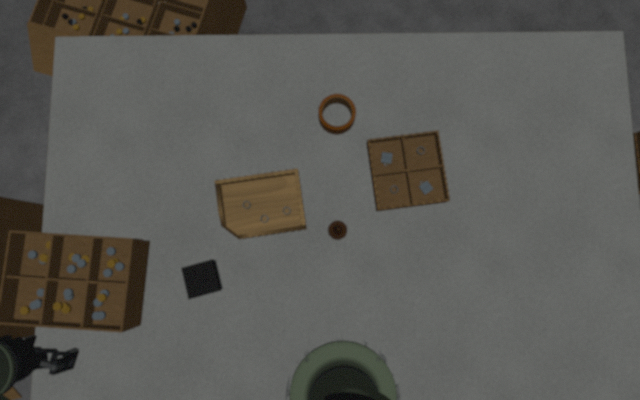

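View pics/scene0.png

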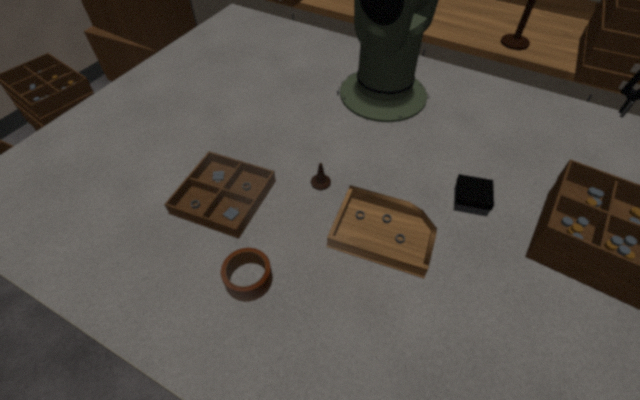

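View pics/wrist0.png

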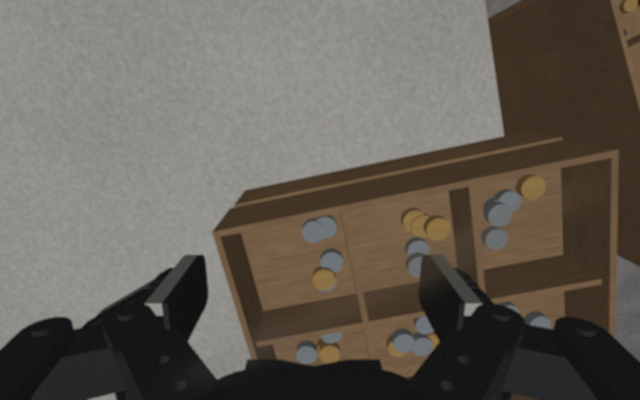

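The top picture shows the tray at about (262,203) with its cut corner at (232,232). Its three rings are at (247,205), (265,218) and (287,211). The stock box is at (408,170): its rings look to be at (420,151) and (394,188), and its pendants at (386,157) and (426,187). Next I'll measure these.

```bash
cat > h.py <<'E'
import numpy as np
from scipy.spatial.transform import Rotation as R
from workcell import bot
def cal(n):
    c=bot.get_calibration(n); f=200/np.tan(np.radians(c["vertical_fov"])/2)
    return c["origin"],R.from_euler("xyz",c["orientation"]).as_matrix(),f,c["cx"],c["cy"]
def onz(C,u,v,z):
    o,M,f,cx,cy=C; r=M@np.array([(u-cx)/f,(v-cy)/f,1]); return o+r*(z-o[2])/r[2]
def cloud(C,d):
    o,M,f,cx,cy=C; v,u=np.mgrid[:d.shape[0],:d.shape[1]]
    return o+np.stack([(u-cx)/f*d,(v-cy)/f*d,d],-1)@M.T
def proj(C,p):
    o,M,f,cx,cy=C; q=M.T@(np.asarray(p)-o); return q[0]/q[2]*f+cx,q[1]/q[2]*f+cy
E
python3 - <<'E'
from h import *
np.set_printoptions(precision=4,suppress=True)
zs=dict(tray_center=.02,tray_corner=.006,tray_wall=.03,stock_box=0,ring_1_center=.011,ring_4_center=.010,pendant_1_center=.0085,tape_roll=0,ring_cone=0,gift_box=0)
for cam in("top","scene"):
    p,d=bot.grab_frame(cam);C=cal(cam)
    for t,z in zs.items():
        if t=="ring_4_center": continue
        for r in bot.tip_of(cam,t)[:8]:
            v,u=r["centre"]; print(cam,t,round(r["score"],2),np.round([u,v],1),onz(C,u,v,z))
print(bot.observe()["clock"])
E
```

```text
top tray_center 0.73 [258.5 204.6] [0.4878 0.2167 0.02  ]
top tray_corner 0.75 [232.7 229.6] [0.4232 0.2867 0.006 ]
top tray_corner 0.63 [205.8 277.5] [0.2982 0.3553 0.006 ]
top tray_wall 0.8 [255.  175.6] [0.5637 0.2251 0.03  ]
top tray_wall 0.3 [264.2 216.2] [0.456 0.2   0.03 ]
top stock_box 0.59 [335.7 115. ] [0.736  0.0093 0.    ]
top ring_1_center 0.58 [288.  206.7] [0.4825 0.1394 0.011 ]
top ring_1_center 0.27 [403.9 174.9] [ 0.5653 -0.1707  0.011 ]
top pendant_1_center 0.74 [234.6 233.7] [0.4121 0.2809 0.0085]
top pendant_1_center 0.5 [394.  189.5] [ 0.5265 -0.1435  0.0085]
top pendant_1_center 0.44 [423.3 187.5] [ 0.5312 -0.2218  0.0085]
top tape_roll 0.97 [335.4 116.3] [0.7323 0.0102 0.    ]
top ring_cone 0.82 [338.1 227.2] [0.4276 0.0067 0.    ]
top ring_cone 0.41 [423.6 185.6] [ 0.5376 -0.2248  0.    ]
top ring_cone 0.16 [233.1 232. ] [0.4171 0.2867 0.    ]
top gift_box 0.71 [205.8 279.4] [0.293  0.3568 0.    ]
top gift_box 0.42 [336.9 115.9] [ 0.7334  0.0061 -0.    ]
top gift_box 0.28 [264.5 219.1] [0.4509 0.2032 0.    ]
scene tray_center 0.73 [382.7 225.3] [0.4823 0.204  0.02  ]
scene tray_center 0.6 [250.8 278. ] [0.7345 0.0193 0.02  ]
scene tray_corner 0.84 [424.8 221. ] [0.4136 0.2828 0.006 ]
scene tray_wall 0.95 [376.2 250.1] [0.5557 0.2191 0.03  ]
scene stock_box 0.95 [222.  200.1] [ 0.5883 -0.1741  0.    ]
scene stock_box 0.45 [383.7 224.7] [0.4654 0.2019 0.    ]
scene ring_1_center 0.53 [361.9 217.2] [0.478  0.1508 0.011 ]
scene tape_roll 0.88 [250.8 276.8] [0.725  0.0091 0.    ]
scene tape_roll 0.39 [398.9 236.4] [0.4788 0.2451 0.    ]
scene ring_cone 0.65 [380.5 231. ] [0.4853 0.2024 0.    ]
scene ring_cone 0.57 [320.4 185.7] [ 0.4311  0.0142 -0.    ]
scene ring_cone 0.33 [221.4 198.1] [ 0.584  -0.1793  0.    ]
scene gift_box 0.64 [469.  199.7] [0.2947 0.356  0.    ]
1.15
```

Run:
```python
from h import *
import cv2
p=cv2.imread("pics/top0.png")
c=cv2.convertScaleAbs(p[90:250,200:460],alpha=1.6); cv2.imwrite("pics/topz.png",cv2.resize(c,None,fx=3,fy=3,interpolation=cv2.INTER_CUBIC))
p=cv2.imread("pics/scene0.png")
c=cv2.convertScaleAbs(p[140:300,160:450],alpha=1.6); cv2.imwrite("pics/scenez.png",cv2.resize(c,(797,440),interpolation=cv2.INTER_CUBIC))
```

```text
(no output)
```

View pics/topz.png

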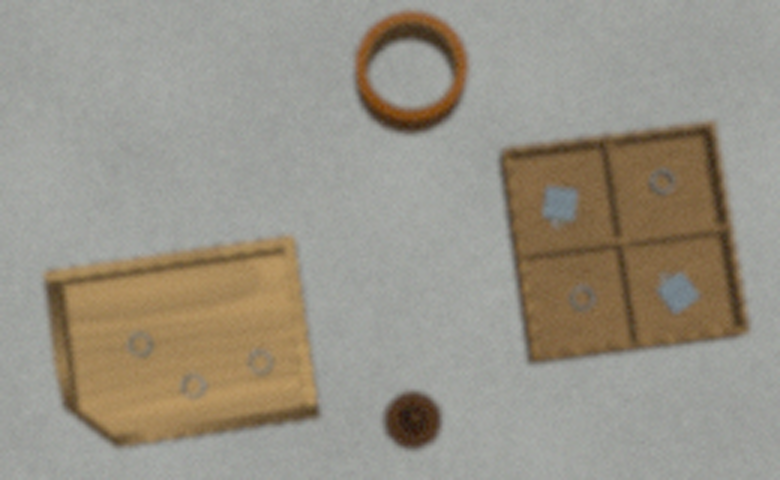

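View pics/scenez.png

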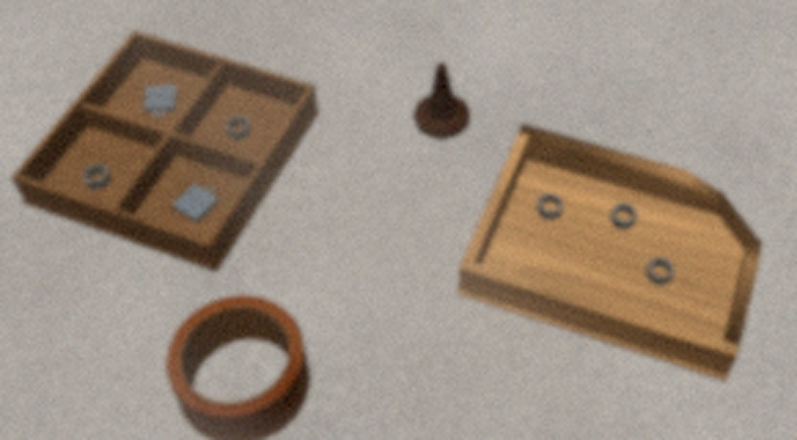

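Run:
```python
from h import *
np.set_printoptions(precision=4,suppress=True)
C=cal("top")
f=lambda x,y,z:onz(C,200+x/3,90+y/3,z)
for n,x,y,z in [("ringA",662,182,.012),("ringB",582,298,.012),("t1",141,344,.013),("t2",194,386,.013),("t3",261,361,.013),("tr+x-y",46,272,.04),("tr-x-y",293,238,.04),("tr-x+y",319,412,.04),("cutx",68,407,.024),("cuty",120,445,.024),("b1",503,150,.038),("b2",713,124,.038),("b3",748,333,.038),("b4",532,361,.038)]:
    print(n,f(x,y,z))
C=cal("scene")
f=lambda x,y,z:onz(C,160+x/2.748,140+y/2.75,z)
for n,x,y,z in [("ringA",96,176,.013),("ringB",237,126,.013),("b4",16,180,.038),("b",215,268,.038),("b",317,88,.038),("b",136,35,.038),("tr-x+y",523,127,.04),("tr-x-y",461,275,.04),("tr+x-y",733,352,.04),("t",550,206,.012),("t",623,215,.012),("t",660,271,.012)]:
    print(n,f(x,y,z))
# depth based tray mask rim
```

```text
ringA [ 0.6309 -0.2176  0.012 ]
ringB [ 0.5264 -0.143   0.012 ]
t1 [0.4886 0.2482 0.013 ]
t2 [0.451 0.201 0.013]
t3 [0.4726 0.1419 0.013 ]
tr+x-y [0.5494 0.3272 0.04  ]
tr-x-y [0.5775 0.1119 0.04  ]
tr-x+y [0.4255 0.0899 0.04  ]
cutx [0.4326 0.3095 0.024 ]
cuty [0.3992 0.2636 0.024 ]
b1 [ 0.6549 -0.073   0.038 ]
b2 [ 0.6765 -0.2584  0.038 ]
b3 [ 0.4908 -0.2812  0.038 ]
b4 [ 0.4681 -0.0941  0.038 ]
ringA [ 0.6361 -0.2142  0.013 ]
ringB [ 0.5301 -0.1411  0.013 ]
b4 [ 0.6839 -0.2511  0.038 ]
b [ 0.6748 -0.053   0.038 ]
b [ 0.4745 -0.0887  0.038 ]
b [ 0.4995 -0.2744  0.038 ]
tr-x+y [0.4284 0.0945 0.04  ]
tr-x-y [0.5887 0.1196 0.04  ]
tr+x-y [0.5512 0.3278 0.04  ]
t [0.4746 0.1446 0.012 ]
t [0.4534 0.2028 0.012 ]
t [0.4911 0.2511 0.012 ]
```

```bash
python3 -m inch '[{"rz":0.146,"hand":0.1},{"rz":0.146,"hand":0.1},{"rz":0.146,"hand":0.1},{"rz":0.146,"hand":0.1},{"rz":0.146,"hand":0.1},{"rz":0.146,"hand":0.1},{"rz":0.146,"hand":0.1},{"rz":0.146,"hand":0.1}]' 60
cat > to.py <<'E'
import sys
from h import *
s=bot.observe();M=R.from_euler("xyz",s["tool_rot"]).as_matrix()
g=np.array(eval(sys.argv[1]));print("t",round(s["clock"],2),"pos",np.round(s["position"],4),"rpy",np.round(s["tool_rot"],3),"w",round(s["grip_width"],4),"F",np.round(s["force"],1),"q",np.round(s["qpos"],2))
print("tool shift mm",np.round(M.T@(g-s["position"])*1000,1))
E
python3 to.py "[0.528,-0.142,0.2]"
```

```text
t 1.15 pos [0.1732 0.6005 0.2313] rpy [3.142 0.    2.861] w 0.0857 F [-0.6 -0.2 -0.2] q [-1.36  0.52 -0.04  1.6   0.02  1.02 -0.11]
tool shift mm [-546.7 -615.1   31.3]schema error: expected keys dx, dy, dz, rx, ry, rz, hand
```

All keys are required in each row.

```bash
python3 -m inch '[{"dx":0,"dy":0,"dz":0,"rx":0,"ry":0,"rz":0.146,"hand":0.1},{"dx":0,"dy":0,"dz":0,"rx":0,"ry":0,"rz":0.146,"hand":0.1},{"dx":0,"dy":0,"dz":0,"rx":0,"ry":0,"rz":0.146,"hand":0.1},{"dx":0,"dy":0,"dz":0,"rx":0,"ry":0,"rz":0.146,"hand":0.1},{"dx":0,"dy":0,"dz":0,"rx":0,"ry":0,"rz":0.146,"hand":0.1},{"dx":0,"dy":0,"dz":0,"rx":0,"ry":0,"rz":0.146,"hand":0.1},{"dx":0,"dy":0,"dz":0,"rx":0,"ry":0,"rz":0.146,"hand":0.1},{"dx":0,"dy":0,"dz":0,"rx":0,"ry":0,"rz":0.146,"hand":0.1}]' 60
python3 to.py "[0.528,-0.142,0.2]"
```

```text
clock: 1.95
position: [0.1732, 0.6005, 0.2313]
tool_rot: [-3.142, -0.0, 1.687]
force: [-0.4, -0.4, -0.4]
grip_width: 0.0387
t 1.95 pos [0.1732 0.6005 0.2313] rpy [-3.142 -0.     1.687] w 0.0387 F [-0.4 -0.4 -0.4] q [-1.55  0.53  0.25  1.61 -0.15  1.02 -1.14]
tool shift mm [-778.7  266.5   31.2]
```

```bash
python3 -m inch '[{"dx":-39,"dy":13.3,"dz":0,"rx":0,"ry":0,"rz":0,"hand":0.1},{"dx":-39,"dy":13.3,"dz":0,"rx":0,"ry":0,"rz":0,"hand":0.1},{"dx":-39,"dy":13.3,"dz":0,"rx":0,"ry":0,"rz":0,"hand":0.1},{"dx":-39,"dy":13.3,"dz":0,"rx":0,"ry":0,"rz":0,"hand":0.1},{"dx":-39,"dy":13.3,"dz":0,"rx":0,"ry":0,"rz":0,"hand":0.1},{"dx":-39,"dy":13.3,"dz":0,"rx":0,"ry":0,"rz":0,"hand":0.1},{"dx":-39,"dy":13.3,"dz":0,"rx":0,"ry":0,"rz":0,"hand":0.1},{"dx":-39,"dy":13.3,"dz":0,"rx":0,"ry":0,"rz":0,"hand":0.1},{"dx":-39,"dy":13.3,"dz":0,"rx":0,"ry":0,"rz":0,"hand":0.1},{"dx":-39,"dy":13.3,"dz":0,"rx":0,"ry":0,"rz":0,"hand":0.1}]'
python3 to.py "[0.528,-0.142,0.2]"
```

```text
clock: 2.95
position: [0.3532, 0.2281, 0.2316]
tool_rot: [3.141, -0.001, 1.693]
force: [0.4, 0.8, 0.7]
grip_width: 0.0381
t 2.95 pos [0.3532 0.2281 0.2316] rpy [ 3.141e+00 -1.000e-03  1.693e+00] w 0.0381 F [0.4 0.8 0.7] q [-1.05  0.2   0.39  2.12 -0.11  0.83 -0.47]
tool shift mm [-388.7  128.4   31.4]
```

```bash
python3 -m inch '[{"dx":-39,"dy":20,"dz":0,"rx":0,"ry":0,"rz":0,"hand":0.1},{"dx":-39,"dy":20,"dz":0,"rx":0,"ry":0,"rz":0,"hand":0.1},{"dx":-39,"dy":20,"dz":0,"rx":0,"ry":0,"rz":0,"hand":0.1},{"dx":-39,"dy":20,"dz":0,"rx":0,"ry":0,"rz":0,"hand":0.1},{"dx":-39,"dy":20,"dz":0,"rx":0,"ry":0,"rz":0,"hand":0.1},{"dx":-39,"dy":20,"dz":0,"rx":0,"ry":0,"rz":0,"hand":0.1},{"dx":-39,"dy":8,"dz":0,"rx":0,"ry":0,"rz":0,"hand":0.1},{"dx":-39,"dy":0,"dz":0,"rx":0,"ry":0,"rz":0,"hand":0.1},{"dx":-39,"dy":0,"dz":0,"rx":0,"ry":0,"rz":0,"hand":0.1},{"dx":-38,"dy":0,"dz":0,"rx":0,"ry":0,"rz":0,"hand":0.1}]'
python3 to.py "[0.528,-0.142,0.2]"
python3 - <<'E'
from h import *
import cv2
C=cal("wrist");p,d=bot.grab_frame("wrist")
p=p[:,:,::-1].copy();cv2.imwrite("pics/w1.png",cv2.convertScaleAbs(p,alpha=1.6))
for r in bot.tip_of("wrist","ring_4_center"):
    v,u=r["centre"];print(r["score"],u,v,onz(C,u,v,.010))
E
```

```text
clock: 3.95
position: [0.5271, -0.1426, 0.2314]
tool_rot: [3.141, 0.0, 1.693]
force: [0.3, 0.9, 1.0]
grip_width: 0.0387
t 3.95 pos [ 0.5271 -0.1426  0.2314] rpy [3.141 0.    1.693] w 0.0387 F [0.3 0.9 1. ] q [-0.22  0.44  0.51  1.83 -0.26  0.94  0.53]
tool shift mm [ 0.5  1.  31.4]
0.45 397.4 245.1 [ 0.63048721 -0.21810713  0.01      ]
```

View pics/w1.png

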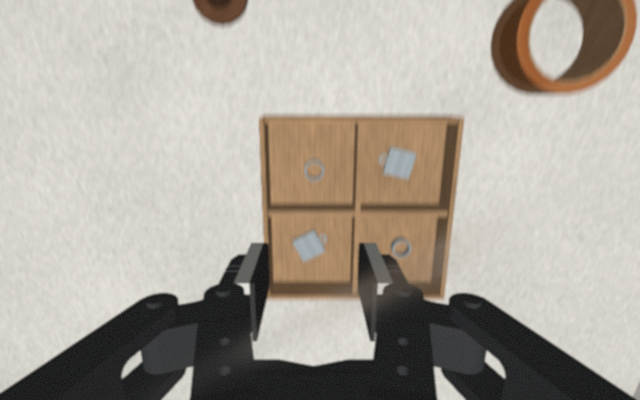

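The wrist picture shows ring B at (314,170) and ring A at (400,247), with the pendants at (400,163) and (309,244).

Run:
```python
from h import *
import cv2
C=cal("wrist")
for u,v in[(314.5,170.5),(400.5,247)]: print(onz(C,u,v,.010))
p=cv2.imread("pics/w1.png");cv2.imwrite("pics/w1z.png",cv2.resize(p[105:305,250:470],None,fx=3,fy=3,interpolation=cv2.INTER_CUBIC)[:600])
```

```text
[ 0.52933671 -0.15038551  0.01      ]
[ 0.63368493 -0.22476157  0.01      ]
```

View pics/w1z.png

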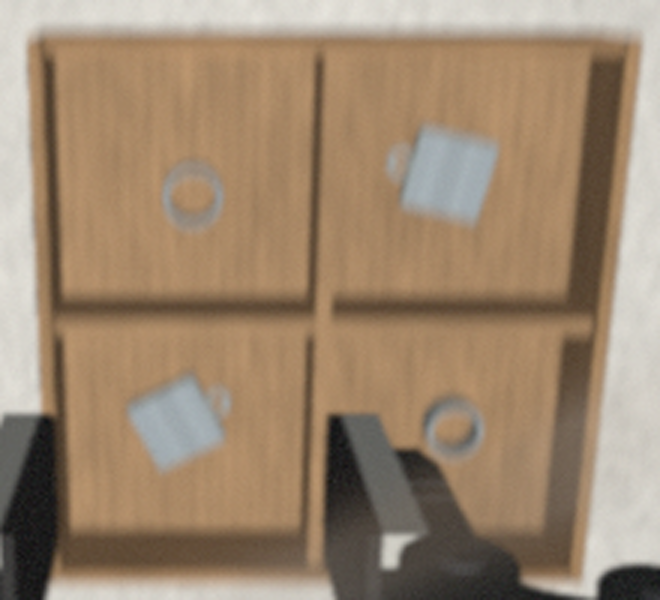

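```bash
python3 to.py "[0.529,-0.147,0.1]"; python3 -m inch '[{"dx":-2,"dy":0,"dz":35,"rx":0,"ry":0,"rz":0,"hand":0.1},{"dx":-2,"dy":1,"dz":40,"rx":0,"ry":0,"rz":0,"hand":0.1},{"dx":-1,"dy":0,"dz":40,"rx":0,"ry":0,"rz":0,"hand":0.1},{"dx":0,"dy":0,"dz":10,"rx":0,"ry":0,"rz":0,"hand":0.1},{"dx":0,"dy":0,"dz":0,"rx":0,"ry":0,"rz":0,"hand":0.1}]'
python3 - <<'E'
from h import *
import cv2
C=cal("wrist");p,d=bot.grab_frame("wrist")
s=bot.observe();print(s["position"])
p=p[:,:,::-1].copy();cv2.imwrite("pics/w2.png",cv2.convertScaleAbs(p,alpha=1.6))
for r in bot.tip_of("wrist","ring_4_center"):
    v,u=r["centre"];print(r["score"],u,v,onz(C,u,v,.010))
print("tcp px",proj(C,s["position"]),proj(C,s["position"]*[1,1,0]+[0,0,.01]))
E
```

```text
t 4.05 pos [ 0.5267 -0.1462  0.2316] rpy [3.141e+00 2.000e-03 1.687e+00] w 0.0385 F [-0.8 -0.9  1.2] q [-0.21  0.44  0.51  1.83 -0.26  0.94  0.53]
tool shift mm [ -0.8   2.1 131.6]
clock: 4.55
position: [0.5281, -0.1456, 0.1057]
tool_rot: [-3.139, -0.0, 1.693]
force: [0.1, -0.8, 0.4]
grip_width: 0.0385
[ 0.52894284 -0.14584138  0.10713418]
0.55 439.0 307.9 [ 0.63378331 -0.21823186  0.01      ]
tcp px (np.float64(313.66393260979385), np.float64(263.0923872613159)) (np.float64(313.7043736751835), np.float64(200.94734706273908))
```

View pics/w2.png

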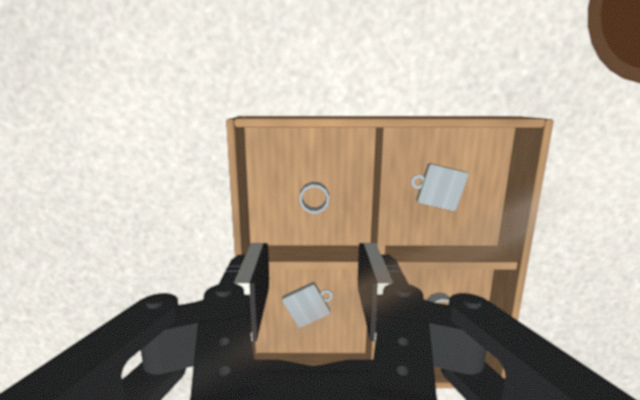

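The ring is at (314,198) and the TCP's floor projection is at (314,201), so it is well centred. I'll descend and grip.

```bash
python3 -m inch '[{"dx":1,"dy":0,"dz":25,"rx":0,"ry":0,"rz":0,"hand":0.1},{"dx":0,"dy":0,"dz":25,"rx":0,"ry":0,"rz":0,"hand":0.1},{"dx":0,"dy":0,"dz":25,"rx":0,"ry":0,"rz":0,"hand":0.1},{"dx":0,"dy":0,"dz":15,"rx":0,"ry":0,"rz":0,"hand":0.1},{"dx":0,"dy":0,"dz":8,"rx":0,"ry":0,"rz":0,"hand":0.1},{"dx":0,"dy":0,"dz":0,"rx":0,"ry":0,"rz":0,"hand":0.1}]' 30
python3 to.py "[0.529,-0.146,0.007]"
```

```text
clock: 5.25
position: [0.5288, -0.1448, 0.0086]
tool_rot: [3.141, 0.0, 1.693]
force: [0.1, -1.1, -0.2]
grip_width: 0.0384
t 5.25 pos [ 0.5288 -0.1448  0.0086] rpy [3.141 0.    1.693] w 0.0384 F [ 0.1 -1.1 -0.2] q [-0.06  0.77  0.3   1.95 -0.46  0.49  0.7 ]
tool shift mm [-1.2  0.1  1.6]
```

```bash
python3 -m inch '[{"dx":0,"dy":0,"dz":1,"rx":0,"ry":0,"rz":0,"hand":0.4},{"dx":0,"dy":0,"dz":0,"rx":0,"ry":0,"rz":0,"hand":1},{"dx":0,"dy":0,"dz":0,"rx":0,"ry":0,"rz":0,"hand":1},{"dx":0,"dy":0,"dz":0,"rx":0,"ry":0,"rz":0,"hand":1},{"dx":0,"dy":0,"dz":0,"rx":0,"ry":0,"rz":0,"hand":1},{"dx":0,"dy":0,"dz":0,"rx":0,"ry":0,"rz":0,"hand":1}]' 30
python3 - <<'E'
from h import *
print(bot.observe()["grip_width"])
E
```

```text
clock: 5.85
position: [0.5292, -0.145, 0.0084]
tool_rot: [3.14, 0.0, 1.693]
force: [0.4, -0.4, 5.2]
grip_width: 0.0188
0.018844763669535178
```

```bash
python3 -m inch '[{"dx":0,"dy":0,"dz":-15,"rx":0,"ry":0,"rz":0,"hand":1},{"dx":0,"dy":0,"dz":-40,"rx":0,"ry":0,"rz":0,"hand":1},{"dx":0,"dy":0,"dz":-45,"rx":0,"ry":0,"rz":0,"hand":1}]' 
python3 to.py "[0.4605,0.2743,0.11]"
python3 - <<'E'
from h import *
import cv2
p,d=bot.grab_frame("wrist")
p=p[:,:,::-1].copy();cv2.imwrite("pics/w3.png",cv2.convertScaleAbs(p,alpha=1.6))
E
```

```text
clock: 6.15
position: [0.5278, -0.1448, 0.1091]
tool_rot: [-3.14, -0.0, 1.692]
force: [0.2, 0.6, 0.8]
grip_width: 0.0186
t 6.15 pos [ 0.5278 -0.1448  0.1091] rpy [-3.14  -0.     1.692] w 0.0186 F [0.2 0.6 0.8] q [-0.14  0.61  0.42  1.92 -0.38  0.69  0.63]
tool shift mm [424.2 -16.   -0.7]
```

View pics/w3.png

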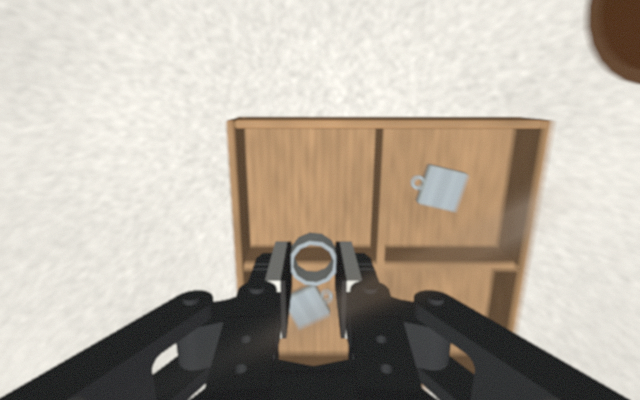

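The ring is held between the pads at (314,258) and its compartment is empty. I'll carry it to the tray.

```bash
python3 -m inch '[{"dx":30,"dy":0,"dz":0,"rx":0,"ry":0,"rz":0,"hand":1},{"dx":45,"dy":0,"dz":0,"rx":0,"ry":0,"rz":0,"hand":1},{"dx":45,"dy":-2,"dz":0,"rx":0,"ry":0,"rz":0,"hand":1},{"dx":45,"dy":-2,"dz":0,"rx":0,"ry":0,"rz":0,"hand":1},{"dx":45,"dy":-2,"dz":0,"rx":0,"ry":0,"rz":0,"hand":1},{"dx":45,"dy":-2,"dz":0,"rx":0,"ry":0,"rz":0,"hand":1},{"dx":45,"dy":-2,"dz":0,"rx":0,"ry":0,"rz":0,"hand":1},{"dx":45,"dy":-2,"dz":0,"rx":0,"ry":0,"rz":0,"hand":1},{"dx":45,"dy":-2,"dz":0,"rx":0,"ry":0,"rz":0,"hand":1},{"dx":34,"dy":-2,"dz":0,"rx":0,"ry":0,"rz":0,"hand":1}]' 
python3 to.py "[0.4605,0.2743,0.11]"
python3 - <<'E'
from h import *
import cv2
C=cal("wrist");p,d=bot.grab_frame("wrist")
print(proj(C,bot.observe()["position"]*[1,1,0]+[0,0,.01]))
p=p[:,:,::-1].copy();cv2.imwrite("pics/w4.png",cv2.convertScaleAbs(p,alpha=1.6))
E
```

```text
clock: 7.2
position: [0.4603, 0.2772, 0.1087]
tool_rot: [3.141, -0.001, 1.695]
force: [1.0, -1.6, -0.2]
grip_width: 0.0185
t 7.2 pos [0.4603 0.2772 0.1087] rpy [ 3.141e+00 -1.000e-03  1.695e+00] w 0.0185 F [ 1.  -1.6 -0.2] q [-0.99  0.61  0.47  1.95 -0.43  0.68 -0.13]
tool shift mm [-2.9 -0.1 -1.3]
(np.float64(311.2663829010912), np.float64(192.08228440911097))
```

View pics/w4.png

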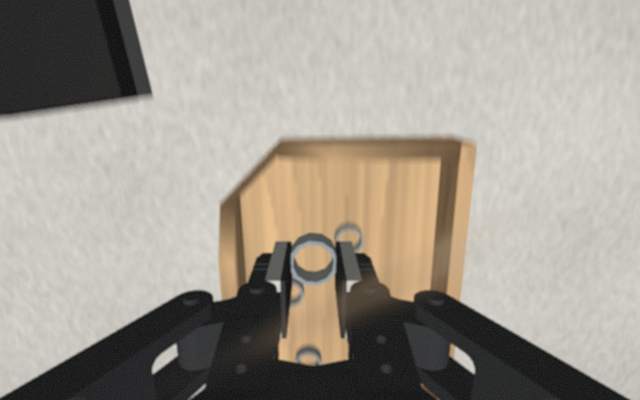

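The drop spot, around (312,195), is clear of the tray ring at (348,237). I'll lower and release.

```bash
python3 -m inch '[{"dx":-2,"dy":0,"dz":25,"rx":0,"ry":0,"rz":0,"hand":1},{"dx":0,"dy":0,"dz":30,"rx":0,"ry":0,"rz":0,"hand":1},{"dx":0,"dy":0,"dz":25,"rx":0,"ry":0,"rz":0,"hand":1},{"dx":0,"dy":0,"dz":12,"rx":0,"ry":0,"rz":0,"hand":1},{"dx":0,"dy":0,"dz":5,"rx":0,"ry":0,"rz":0,"hand":1},{"dx":0,"dy":0,"dz":0,"rx":0,"ry":0,"rz":0,"hand":1}]' 
python3 -m inch '[{"dx":0,"dy":0,"dz":0,"rx":0,"ry":0,"rz":0,"hand":0.5},{"dx":0,"dy":0,"dz":0,"rx":0,"ry":0,"rz":0,"hand":0.3},{"dx":0,"dy":0,"dz":-5,"rx":0,"ry":0,"rz":0,"hand":0.3},{"dx":0,"dy":0,"dz":-30,"rx":0,"ry":0,"rz":0,"hand":0.3},{"dx":0,"dy":0,"dz":-45,"rx":0,"ry":0,"rz":0,"hand":0.1},{"dx":0,"dy":0,"dz":-20,"rx":0,"ry":0,"rz":0,"hand":0.1}]' 
python3 to.py "[0.634,-0.219,0.11]"
python3 - <<'E'
from h import *
import cv2
C=cal("wrist");p,d=bot.grab_frame("wrist")
p=p[:,:,::-1].copy();cv2.imwrite("pics/w5.png",cv2.convertScaleAbs(p,alpha=1.6))
E
```

```text
clock: 7.85
position: [0.4616, 0.272, 0.0109]
tool_rot: [3.141, -0.0, 1.693]
force: [-1.4, 0.1, 1.1]
grip_width: 0.0185
clock: 8.45
position: [0.4622, 0.2724, 0.1139]
tool_rot: [3.139, -0.002, 1.692]
force: [0.1, 1.3, 0.1]
grip_width: 0.0385
t 8.45 pos [0.4622 0.2724 0.1139] rpy [ 3.139e+00 -2.000e-03  1.692e+00] w 0.0385 F [0.1 1.3 0.1] q [-0.99  0.6   0.48  1.95 -0.43  0.68 -0.12]
tool shift mm [-508.6  111.     3.4]
```

View pics/w5.png

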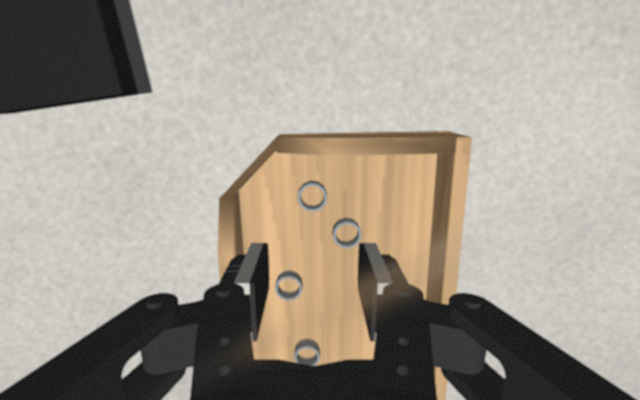

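The released ring lies in the tray at (312,195). Next is the other ring.

```bash
python3 -m inch '[{"dx":-40,"dy":9,"dz":0,"rx":0,"ry":0,"rz":0,"hand":0.1},{"dx":-44,"dy":9,"dz":0,"rx":0,"ry":0,"rz":0,"hand":0.1},{"dx":-44,"dy":9,"dz":0,"rx":0,"ry":0,"rz":0,"hand":0.1},{"dx":-44,"dy":9,"dz":0,"rx":0,"ry":0,"rz":0,"hand":0.1},{"dx":-44,"dy":9,"dz":0,"rx":0,"ry":0,"rz":0,"hand":0.1},{"dx":-44,"dy":9,"dz":0,"rx":0,"ry":0,"rz":0,"hand":0.1},{"dx":-44,"dy":9,"dz":0,"rx":0,"ry":0,"rz":0,"hand":0.1},{"dx":-44,"dy":9,"dz":0,"rx":0,"ry":0,"rz":0,"hand":0.1},{"dx":-44,"dy":9,"dz":0,"rx":0,"ry":0,"rz":0,"hand":0.1},{"dx":-44,"dy":9,"dz":0,"rx":0,"ry":0,"rz":0,"hand":0.1}]'
python3 -m inch '[{"dx":-42,"dy":10,"dz":0,"rx":0,"ry":0,"rz":0,"hand":0.1},{"dx":-31,"dy":11,"dz":4,"rx":0,"ry":0,"rz":0,"hand":0.1},{"dx":0,"dy":0,"dz":0,"rx":0,"ry":0,"rz":0,"hand":0.1},{"dx":0,"dy":0,"dz":0,"rx":0,"ry":0,"rz":0,"hand":0.1}]'
python3 to.py "[0.634,-0.219,0.11]"
python3 - <<'E'
from h import *
import cv2
C=cal("wrist");p,d=bot.grab_frame("wrist")
print(proj(C,bot.observe()["position"]*[1,1,0]+[0,0,.01]))
for r in bot.tip_of("wrist","ring_4_center"):
    v,u=r["centre"];print(r["score"],u,v,onz(C,u,v,.010))
p=p[:,:,::-1].copy();cv2.imwrite("pics/w6.png",cv2.convertScaleAbs(p,alpha=1.6))
E
```

```text
clock: 9.5
position: [0.604, -0.1515, 0.1108]
tool_rot: [3.141, -0.0, 1.693]
force: [0.7, 0.7, 0.6]
grip_width: 0.0387
clock: 9.9
position: [0.6331, -0.22, 0.1062]
tool_rot: [-3.141, -0.0, 1.692]
force: [-0.1, 1.7, -0.3]
grip_width: 0.0383
t 9.9 pos [ 0.6331 -0.22    0.1062] rpy [-3.141 -0.     1.692] w 0.0383 F [-0.1  1.7 -0.3] q [-0.01  0.78  0.42  1.58 -0.39  0.86  0.68]
tool shift mm [ 0.9  1.1 -3.8]
(np.float64(312.7616698223141), np.float64(198.71598184751338))
0.64 313.9 196.4 [ 0.63376952 -0.21712832  0.01      ]
```

View pics/w6.png

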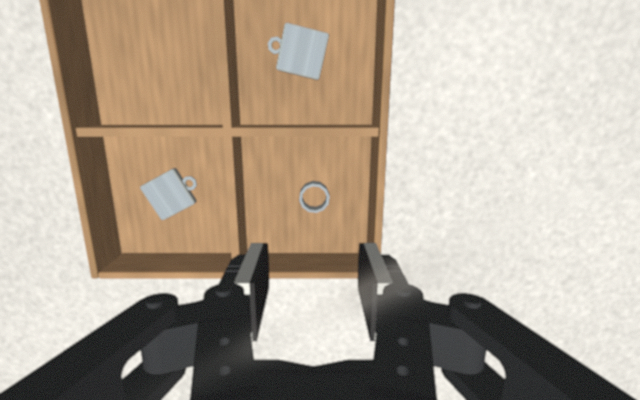

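The ring is at (314,197) with the TCP projection at (313,199), so it is aligned. I'll descend and grip.

```bash
python3 -m inch '[{"dx":2,"dy":1,"dz":25,"rx":0,"ry":0,"rz":0,"hand":0.1},{"dx":0,"dy":0,"dz":25,"rx":0,"ry":0,"rz":0,"hand":0.1},{"dx":0,"dy":0,"dz":25,"rx":0,"ry":0,"rz":0,"hand":0.1},{"dx":0,"dy":0,"dz":15,"rx":0,"ry":0,"rz":0,"hand":0.1},{"dx":0,"dy":0,"dz":7,"rx":0,"ry":0,"rz":0,"hand":0.1},{"dx":0,"dy":0,"dz":0,"rx":0,"ry":0,"rz":0,"hand":0.1}]' 30
python3 -m inch '[{"dx":0,"dy":0,"dz":0,"rx":0,"ry":0,"rz":0,"hand":0.4},{"dx":0,"dy":0,"dz":0,"rx":0,"ry":0,"rz":0,"hand":1},{"dx":0,"dy":0,"dz":0,"rx":0,"ry":0,"rz":0,"hand":1},{"dx":0,"dy":0,"dz":0,"rx":0,"ry":0,"rz":0,"hand":1},{"dx":0,"dy":0,"dz":0,"rx":0,"ry":0,"rz":0,"hand":1},{"dx":0,"dy":0,"dz":-15,"rx":0,"ry":0,"rz":0,"hand":1},{"dx":0,"dy":0,"dz":-40,"rx":0,"ry":0,"rz":0,"hand":1},{"dx":0,"dy":0,"dz":-48,"rx":0,"ry":0,"rz":0,"hand":1}]' 30
python3 to.py "[0.4987,0.1756,0.11]"
python3 - <<'E'
from h import *
import cv2
p,d=bot.grab_frame("wrist")
p=p[:,:,::-1].copy();cv2.imwrite("pics/w7.png",cv2.convertScaleAbs(p,alpha=1.6))
E
```

```text
clock: 10.6
position: [0.634, -0.2171, 0.0091]
tool_rot: [-3.141, -0.0, 1.693]
force: [0.2, -0.1, 0.3]
grip_width: 0.0387
clock: 11.4
position: [0.6333, -0.2174, 0.1136]
tool_rot: [-3.14, -0.001, 1.692]
force: [0.4, 0.1, 0.1]
grip_width: 0.0181
t 11.4 pos [ 0.6333 -0.2174  0.1136] rpy [-3.140e+00 -1.000e-03  1.692e+00] w 0.0181 F [0.4 0.1 0.1] q [-0.02  0.77  0.43  1.58 -0.39  0.88  0.67]
tool shift mm [406.4 -86.    3.9]
```

View pics/w7.png

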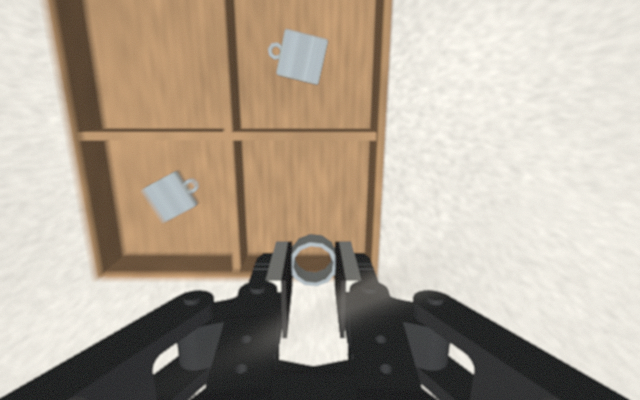

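```bash
python3 -m inch '[{"dx":35,"dy":-8,"dz":0,"rx":0,"ry":0,"rz":0,"hand":1},{"dx":44,"dy":-9,"dz":0,"rx":0,"ry":0,"rz":0,"hand":1},{"dx":44,"dy":-9,"dz":0,"rx":0,"ry":0,"rz":0,"hand":1},{"dx":44,"dy":-9,"dz":0,"rx":0,"ry":0,"rz":0,"hand":1},{"dx":44,"dy":-9,"dz":0,"rx":0,"ry":0,"rz":0,"hand":1},{"dx":44,"dy":-9,"dz":0,"rx":0,"ry":0,"rz":0,"hand":1},{"dx":44,"dy":-9,"dz":0,"rx":0,"ry":0,"rz":0,"hand":1},{"dx":44,"dy":-9,"dz":0,"rx":0,"ry":0,"rz":0,"hand":1},{"dx":44,"dy":-9,"dz":0,"rx":0,"ry":0,"rz":0,"hand":1},{"dx":20,"dy":-2,"dz":0,"rx":0,"ry":0,"rz":0,"hand":1}]' 
python3 -m inch '[{"dx":0,"dy":0,"dz":0,"rx":0,"ry":0,"rz":0,"hand":1},{"dx":0,"dy":0,"dz":0,"rx":0,"ry":0,"rz":0,"hand":1}]'
python3 to.py "[0.503,0.176,0.0115]"
python3 - <<'E'
from h import *
import cv2
C=cal("wrist");p,d=bot.grab_frame("wrist")
print(proj(C,bot.observe()["position"]*[1,1,0]+[0,0,.011]))
p=p[:,:,::-1].copy();cv2.imwrite("pics/w8.png",cv2.convertScaleAbs(p,alpha=1.6))
E
```

```text
clock: 12.45
position: [0.5018, 0.1807, 0.1133]
tool_rot: [3.141, -0.002, 1.697]
force: [1.1, 0.1, 0.6]
grip_width: 0.0186
clock: 12.65
position: [0.5035, 0.1766, 0.1132]
tool_rot: [3.14, -0.0, 1.693]
force: [-0.5, -0.1, 0.2]
grip_width: 0.018
t 12.65 pos [0.5035 0.1766 0.1132] rpy [ 3.14  -0.     1.693] w 0.018 F [-0.5 -0.1  0.2] q [-0.78  0.6   0.47  1.96 -0.42  0.68  0.07]
tool shift mm [ -0.5  -0.7 101.7]
(np.float64(312.31232983757656), np.float64(198.9895511639075))
```

View pics/w8.png

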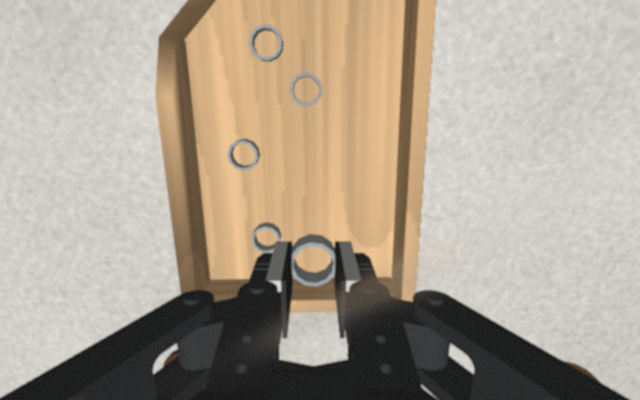

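The landing spot is at (313,199) and its neighbours are at (244,154) and (267,237). I'll shift slightly away from them, then lower and release.

```bash
python3 -m inch '[{"dx":1,"dy":4,"dz":25,"rx":0,"ry":0,"rz":0,"hand":1},{"dx":0,"dy":0,"dz":30,"rx":0,"ry":0,"rz":0,"hand":1},{"dx":0,"dy":0,"dz":28,"rx":0,"ry":0,"rz":0,"hand":1},{"dx":0,"dy":0,"dz":13,"rx":0,"ry":0,"rz":0,"hand":1},{"dx":0,"dy":0,"dz":5,"rx":0,"ry":0,"rz":0,"hand":1},{"dx":0,"dy":0,"dz":0,"rx":0,"ry":0,"rz":0,"hand":1}]' 
python3 -m inch '[{"dx":0,"dy":0,"dz":0,"rx":0,"ry":0,"rz":0,"hand":0.5},{"dx":0,"dy":0,"dz":0,"rx":0,"ry":0,"rz":0,"hand":0.4},{"dx":0,"dy":0,"dz":-5,"rx":0,"ry":0,"rz":0,"hand":0.4},{"dx":0,"dy":0,"dz":-30,"rx":0,"ry":0,"rz":0,"hand":0.4},{"dx":0,"dy":0,"dz":-45,"rx":0,"ry":0,"rz":0,"hand":0.1},{"dx":0,"dy":0,"dz":-20,"rx":0,"ry":0,"rz":0,"hand":0.1}]' 
python3 to.py "[0.558,0.219,0.11]"
python3 - <<'E'
from h import *
import cv2
C=cal("wrist");p,d=bot.grab_frame("wrist")
p=p[:,:,::-1].copy();cv2.imwrite("pics/w9.png",cv2.convertScaleAbs(p,alpha=1.6))
E
```

```text
clock: 13.3
position: [0.5076, 0.1772, 0.0117]
tool_rot: [3.141, 0.0, 1.692]
force: [0.2, -0.5, -0.1]
grip_width: 0.018
clock: 13.9
position: [0.5081, 0.1781, 0.1149]
tool_rot: [3.139, -0.001, 1.692]
force: [-0.1, -0.5, 0.0]
grip_width: 0.0383
t 13.9 pos [0.5081 0.1781 0.1149] rpy [ 3.139e+00 -1.000e-03  1.692e+00] w 0.0383 F [-0.1 -0.5  0. ] q [-0.79  0.6   0.48  1.95 -0.42  0.69  0.07]
tool shift mm [34.6 54.5  5.1]
```

View pics/w9.png

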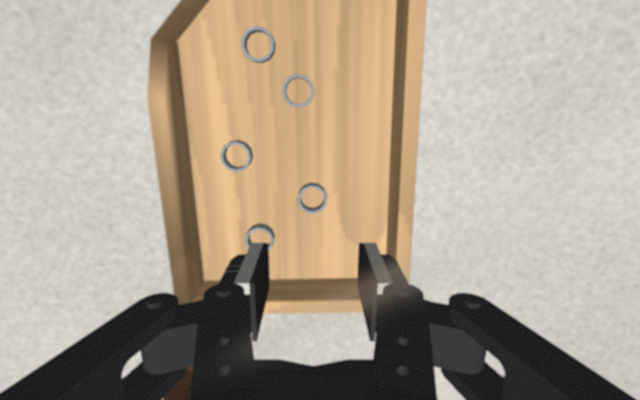

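All five rings are in the tray, at (258,44), (299,91), (237,155), (312,197) and (260,237). Now I'll move above the middle of the -y wall.

```bash
python3 -m inch '[{"dx":15,"dy":25,"dz":0,"rx":0,"ry":0,"rz":0,"hand":0.1},{"dx":19,"dy":29,"dz":0,"rx":0,"ry":0,"rz":0,"hand":0.1},{"dx":0,"dy":0,"dz":0,"rx":0,"ry":0,"rz":0,"hand":0.1},{"dx":0,"dy":0,"dz":0,"rx":0,"ry":0,"rz":0,"hand":0.1}]'
python3 to.py "[0.558,0.219,0.11]"
python3 - <<'E'
from h import *
import cv2
C=cal("wrist");p,d=bot.grab_frame("wrist")
pos=bot.observe()["position"]
for z in(.04,.006,0): print(z,np.round(proj(C,pos*[1,1,0]+[0,0,z]),1))
p=p[:,:,::-1].copy();cv2.imwrite("pics/w10.png",cv2.convertScaleAbs(p,alpha=1.6))
for r in bot.tip_of("wrist","tray_wall"):
    v,u=r["centre"];print(r["score"],u,v,onz(C,u,v,.03))
P=cloud(C,d)
for u in range(230,420,6): print(u,np.round(P[190,u],4), end=" | ")
E
```

```text
clock: 14.35
position: [0.5565, 0.2184, 0.1113]
tool_rot: [-3.141, 0.0, 1.693]
force: [-1.0, -0.7, -0.2]
grip_width: 0.038
t 14.35 pos [0.5565 0.2184 0.1113] rpy [-3.141  0.     1.693] w 0.038 F [-1.  -0.7 -0.2] q [-0.79  0.68  0.47  1.79 -0.43  0.77  0.03]
tool shift mm [0.5 1.6 1.3]
0.04 [311.6 211.8]
0.006 [311.8 197.3]
0 [311.8 195.1]
0.9 323.6 205.1 [0.5637255  0.22019265 0.03      ]
0.22 238.8 243.7 [0.51026759 0.18611599 0.03      ]
230 [0.4971 0.216  0.0056] | 236 [0.5016 0.2169 0.0069] | 242 [0.5057 0.2172 0.0062] | 248 [0.51   0.2177 0.0059] | 254 [0.5142 0.2181 0.0057] | 260 [0.5186 0.2188 0.0061] | 266 [0.5228 0.2193 0.0062] | 272 [0.5272 0.2201 0.0073] | 278 [0.5315 0.2207 0.0073] | 284 [0.5356 0.2208 0.0058] | 290 [0.54   0.2216 0.0068] | 296 [0.5442 0.2219 0.0062] | 302 [0.5485 0.2226 0.0069] | 308 [0.5527 0.2233 0.0076] | 314 [0.557  0.2239 0.0079] | 320 [0.5595 0.2327 0.0404] | 326 [0.5632 0.2334 0.0414] | 332 [5.704e-01 2.236e-01 1.000e-04] | 338 [5.747e-01 2.242e-01 4.000e-04] | 344 [0.5789 0.225  0.0017] | 350 [5.835e-01 2.252e-01 4.000e-04] | 356 [0.5878 0.2258 0.0006] | 362 [0.5921 0.2265 0.001 ] | 368 [5.966e-01 2.268e-01 2.000e-04] | 374 [6.009e-01 2.274e-01 6.000e-04] | 380 [6.053e-01 2.280e-01 6.000e-04] | 386 [6.097e-01 2.285e-01 5.000e-04] | 392 [6.142e-01 2.289e-01 1.000e-04] | 398 [6.185e-01 2.295e-01 3.000e-04] | 404 [6.227e-01 2.301e-01 6.000e-04] | 410 [6.271e-01 2.307e-01 6.000e-04] | 416 [0.6314 0.2313 0.0009] |
```

View pics/w10.png

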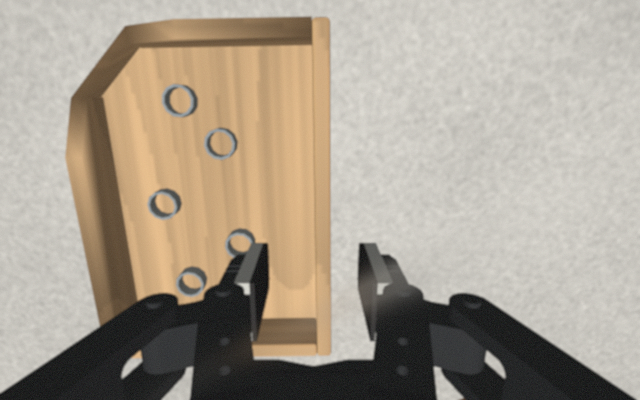

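The wall's top strip is centred at about column 322 against the TCP plumb at 312, so I'll shift about 5 mm in tool +y. It runs parallel to the pads. Now I'll descend and pinch.

```bash
python3 -m inch '[{"dx":2,"dy":5,"dz":20,"rx":0,"ry":0,"rz":0,"hand":0.1},{"dx":0,"dy":0,"dz":25,"rx":0,"ry":0,"rz":0,"hand":0.1},{"dx":0,"dy":0,"dz":25,"rx":0,"ry":0,"rz":0,"hand":0.1},{"dx":0,"dy":0,"dz":18,"rx":0,"ry":0,"rz":0,"hand":0.1},{"dx":0,"dy":0,"dz":9,"rx":0,"ry":0,"rz":0,"hand":0.1},{"dx":0,"dy":0,"dz":0,"rx":0,"ry":0,"rz":0,"hand":0.1}]' 
python3 to.py "[0.5617,0.22,0.0135]"
python3 - <<'E'
from h import *
import cv2
p,d=bot.grab_frame("wrist")
p=p[:,:,::-1].copy();cv2.imwrite("pics/w11.png",cv2.convertScaleAbs(p,alpha=1.6))
E
```

```text
clock: 15.05
position: [0.5606, 0.2203, 0.0137]
tool_rot: [-3.14, 0.001, 1.692]
force: [-0.7, -0.1, 0.4]
grip_width: 0.0382
t 15.05 pos [0.5606 0.2203 0.0137] rpy [-3.140e+00  1.000e-03  1.692e+00] w 0.0382 F [-0.7 -0.1  0.4] q [-0.73  0.83  0.38  1.8  -0.5   0.61  0.08]
tool shift mm [-0.4  1.   0.2]
```

View pics/w11.png

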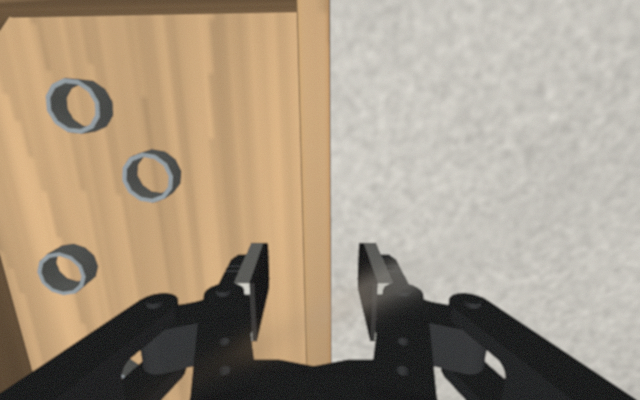

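The wall is centred between the pads at column 315. I'll pinch it, then lift level.

```bash
python3 -m inch '[{"dx":0,"dy":0,"dz":0,"rx":0,"ry":0,"rz":0,"hand":0.5},{"dx":0,"dy":0,"dz":0,"rx":0,"ry":0,"rz":0,"hand":1},{"dx":0,"dy":0,"dz":0,"rx":0,"ry":0,"rz":0,"hand":1},{"dx":0,"dy":0,"dz":0,"rx":0,"ry":0,"rz":0,"hand":1},{"dx":0,"dy":0,"dz":0,"rx":0,"ry":0,"rz":0,"hand":1},{"dx":0,"dy":0,"dz":0,"rx":0,"ry":0,"rz":0,"hand":1},{"dx":0,"dy":0,"dz":0,"rx":0,"ry":0,"rz":0,"hand":1}]' 100
python3 -m inch '[{"dx":0,"dy":0,"dz":-3,"rx":0,"ry":0,"rz":0,"hand":1},{"dx":0,"dy":0,"dz":-6,"rx":0,"ry":0,"rz":0,"hand":1},{"dx":0,"dy":0,"dz":-8,"rx":0,"ry":0,"rz":0,"hand":1},{"dx":0,"dy":0,"dz":-10,"rx":0,"ry":0,"rz":0,"hand":1},{"dx":0,"dy":0,"dz":-10,"rx":0,"ry":0,"rz":0,"hand":1},{"dx":0,"dy":0,"dz":-6,"rx":0,"ry":0,"rz":0,"hand":1},{"dx":0,"dy":0,"dz":-3,"rx":0,"ry":0,"rz":0,"hand":1},{"dx":0,"dy":0,"dz":0,"rx":0,"ry":0,"rz":0,"hand":1}]'
python3 - <<'E'
from h import *
import cv2
p,d=bot.grab_frame("scene")
p=p[:,:,::-1].copy();cv2.imwrite("pics/s12.png",cv2.convertScaleAbs(p,alpha=1.6))
E
```

```text
clock: 15.8
position: [0.5619, 0.221, 0.0155]
tool_rot: [3.14, -0.0, 1.693]
force: [-1.2, -1.4, 9.3]
grip_width: 0.0082
clock: 16.6
position: [0.5614, 0.2211, 0.0607]
tool_rot: [3.141, -0.0, 1.693]
force: [0.0, -0.9, -4.9]
grip_width: 0.0081
```

View pics/s12.png

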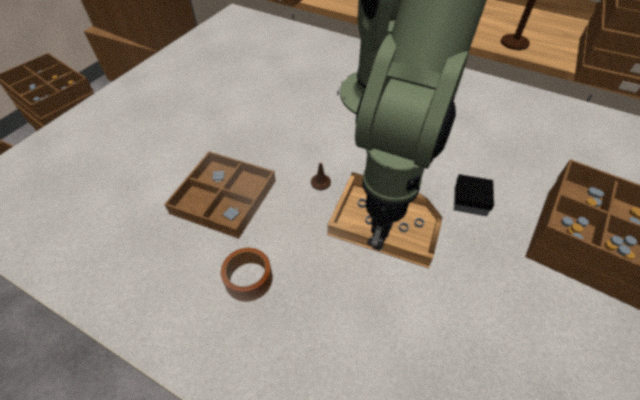

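The tray hangs level with all five rings in it and the neighbours are untouched. I'll lift on to about 0.2 m.

```bash
python3 -m inch '[{"dx":0,"dy":0,"dz":-6,"rx":0,"ry":0,"rz":0,"hand":1},{"dx":0,"dy":0,"dz":-12,"rx":0,"ry":0,"rz":0,"hand":1},{"dx":0,"dy":0,"dz":-18,"rx":0,"ry":0,"rz":0,"hand":1},{"dx":0,"dy":0,"dz":-22,"rx":0,"ry":0,"rz":0,"hand":1},{"dx":0,"dy":0,"dz":-22,"rx":0,"ry":0,"rz":0,"hand":1},{"dx":0,"dy":0,"dz":-22,"rx":0,"ry":0,"rz":0,"hand":1},{"dx":0,"dy":0,"dz":-18,"rx":0,"ry":0,"rz":0,"hand":1},{"dx":0,"dy":0,"dz":-12,"rx":0,"ry":0,"rz":0,"hand":1},{"dx":0,"dy":0,"dz":-6,"rx":0,"ry":0,"rz":0,"hand":1},{"dx":0,"dy":0,"dz":0,"rx":0,"ry":0,"rz":0,"hand":1}]'
python3 -m inch '[{"dx":0,"dy":0,"dz":0,"rx":-0.01,"ry":-0.01,"rz":0,"hand":1},{"dx":0,"dy":0,"dz":0,"rx":-0.018,"ry":-0.018,"rz":0,"hand":1},{"dx":0,"dy":0,"dz":0,"rx":-0.02,"ry":-0.02,"rz":0,"hand":1},{"dx":0,"dy":0,"dz":0,"rx":-0.02,"ry":-0.02,"rz":0,"hand":1},{"dx":0,"dy":0,"dz":0,"rx":-0.02,"ry":-0.02,"rz":0,"hand":1},{"dx":0,"dy":0,"dz":0,"rx":-0.02,"ry":-0.02,"rz":0,"hand":1},{"dx":0,"dy":0,"dz":0,"rx":-0.02,"ry":-0.02,"rz":0,"hand":1},{"dx":0,"dy":0,"dz":0,"rx":-0.015,"ry":-0.015,"rz":0,"hand":1}]'
python3 to.py "[0.5617,0.22,0.2]"
cat > look.py <<'E'
from h import *
import cv2,sys
for c in("scene","wrist"):
    p,d=bot.grab_frame(c)
    p=cv2.convertScaleAbs(p[:,:,::-1].copy(),alpha=1.6)
    if c=="scene": p=cv2.resize(p[100:300,300:500],(400,400),interpolation=cv2.INTER_CUBIC)
    else: p=cv2.resize(p,None,fx=.625,fy=1)[:,:,:]; p=cv2.resize(p,(400,250)); p=cv2.copyMakeBorder(p,0,150,0,0,0)
    L=p if c=="scene" else np.hstack([L,p])
cv2.imwrite(sys.argv[1],L)
E
python3 look.py pics/l1.png
```

```text
clock: 17.65
position: [0.5614, 0.221, 0.1988]
tool_rot: [3.141, -0.0, 1.693]
force: [0.0, -0.0, -4.4]
grip_width: 0.0082
clock: 18.45
position: [0.5611, 0.2212, 0.1983]
tool_rot: [2.996, 0.144, 1.683]
force: [-0.6, -0.5, -5.4]
grip_width: 0.008
t 18.45 pos [0.5611 0.2212 0.1983] rpy [2.996 0.144 1.683] w 0.008 F [-0.6 -0.5 -5.4] q [-1.03  0.58  0.66  1.81 -0.22  0.78 -0.19]
tool shift mm [-1.5  0.7 -1.5]
```

View pics/l1.png

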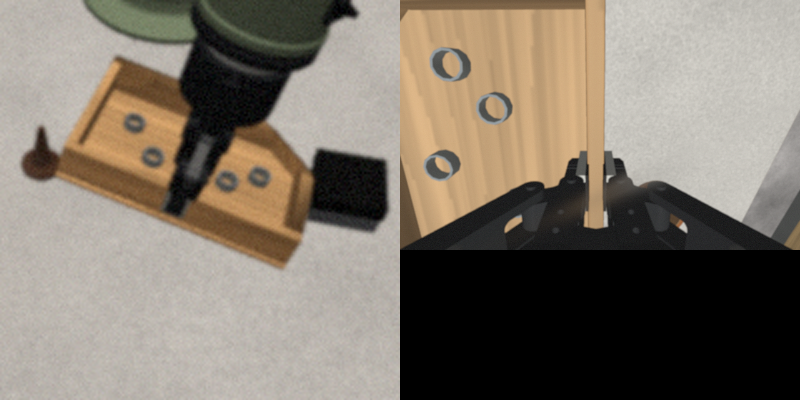

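The tilt is about 12° and the grip is firm, but the rings have not slid yet. I'll tilt further, gently.

```bash
python3 -m inch '[{"dx":0,"dy":0,"dz":0,"rx":-0.012,"ry":-0.012,"rz":0,"hand":1},{"dx":0,"dy":0,"dz":0,"rx":-0.014,"ry":-0.014,"rz":0,"hand":1},{"dx":0,"dy":0,"dz":0,"rx":-0.014,"ry":-0.014,"rz":0,"hand":1},{"dx":0,"dy":0,"dz":0,"rx":-0.014,"ry":-0.014,"rz":0,"hand":1},{"dx":0,"dy":0,"dz":0,"rx":-0.014,"ry":-0.014,"rz":0,"hand":1},{"dx":0,"dy":0,"dz":0,"rx":-0.014,"ry":-0.014,"rz":0,"hand":1},{"dx":0,"dy":0,"dz":0,"rx":-0.01,"ry":-0.01,"rz":0,"hand":1},{"dx":0,"dy":0,"dz":0,"rx":0,"ry":0,"rz":0,"hand":1},{"dx":0,"dy":0,"dz":0,"rx":0,"ry":0,"rz":0,"hand":1},{"dx":0,"dy":0,"dz":0,"rx":0,"ry":0,"rz":0,"hand":1}]'
python3 look.py pics/l2.png
```

```text
clock: 19.55
position: [0.5614, 0.2208, 0.1984]
tool_rot: [2.902, 0.233, 1.664]
force: [0.0, -0.2, -4.0]
grip_width: 0.0081
```

View pics/l2.png

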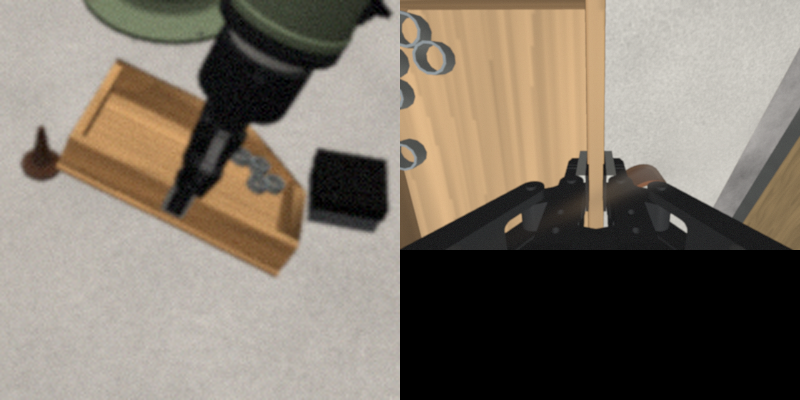

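The rings are gathering by the pouring corner at about 19°. I'll tilt on to about 32°.

```bash
python3 -m inch '[{"dx":0,"dy":0,"dz":0,"rx":-0.012,"ry":-0.012,"rz":0,"hand":1},{"dx":0,"dy":0,"dz":0,"rx":-0.018,"ry":-0.018,"rz":0,"hand":1},{"dx":0,"dy":0,"dz":0,"rx":-0.02,"ry":-0.02,"rz":0,"hand":1},{"dx":0,"dy":0,"dz":0,"rx":-0.02,"ry":-0.02,"rz":0,"hand":1},{"dx":0,"dy":0,"dz":0,"rx":-0.02,"ry":-0.02,"rz":0,"hand":1},{"dx":0,"dy":0,"dz":0,"rx":-0.02,"ry":-0.02,"rz":0,"hand":1},{"dx":0,"dy":0,"dz":0,"rx":-0.02,"ry":-0.02,"rz":0,"hand":1},{"dx":0,"dy":0,"dz":0,"rx":-0.02,"ry":-0.02,"rz":0,"hand":1},{"dx":0,"dy":0,"dz":0,"rx":-0.012,"ry":-0.012,"rz":0,"hand":1},{"dx":0,"dy":0,"dz":0,"rx":0,"ry":0,"rz":0,"hand":1}]'
python3 -m inch '[{"dx":0,"dy":0,"dz":0,"rx":0,"ry":0,"rz":0,"hand":1},{"dx":0,"dy":0,"dz":0,"rx":0,"ry":0,"rz":0,"hand":1},{"dx":0,"dy":0,"dz":0,"rx":0,"ry":0,"rz":0,"hand":1},{"dx":0,"dy":0,"dz":0,"rx":0,"ry":0,"rz":0,"hand":1},{"dx":0,"dy":0,"dz":0,"rx":0,"ry":0,"rz":0,"hand":1}]'
python3 look.py pics/l3.png
python3 - <<'E'
from h import *
import cv2
s=bot.observe();M=R.from_euler("xyz",s["tool_rot"]).as_matrix()
g=s["position"]-.0155*M[:,2]   # wall point from tcp
T=M@np.diag([1,-1,-1.]); print("tilt",np.degrees(np.arccos(T[2,2])))
for n,v in dict(corner=(86,131,-24),center=(0,75,-10)).items(): print(n,g+T@np.array(v)/1000)
for cam in("top","scene"):
    p,d=bot.grab_frame(cam);C=cal(cam);P=cloud(C,d)
    if cam=="top": cv2.imwrite("pics/t3.png",cv2.resize(cv2.convertScaleAbs(p[90:290,180:480,::-1].copy(),alpha=1.6),None,fx=2.6,fy=2.6))
    for t in("tray_corner","ring_1_center"):
        for r in bot.tip_of(cam,t)[:6]:
            v,u=r["centre"];print(cam,t,r["score"],u,v,P[int(v),int(u)])
    c=g+T@np.array([86,131,-24])/1000; print("corner px",proj(C,c))
E
```

```text
clock: 20.65
position: [0.5609, 0.2213, 0.1979]
tool_rot: [2.723, 0.388, 1.611]
force: [-0.2, 0.2, -4.5]
grip_width: 0.008
clock: 21.15
position: [0.5614, 0.2208, 0.1984]
tool_rot: [2.723, 0.386, 1.609]
force: [0.6, 0.2, -4.3]
grip_width: 0.0082
tilt 32.16377015745311
corner [0.4429702  0.27300549 0.10946049]
center [0.49099146 0.20852491 0.17476143]
top tray_corner 0.59 229.6 218.0 [0.44538848 0.27492836 0.11006863]
top tray_corner 0.42 227.5 213.9 [0.45746408 0.27964955 0.11169791]
top ring_1_center 0.58 336.4 113.7 [ 0.74261074  0.0083506  -0.00284184]
top ring_1_center 0.44 249.7 214.4 [0.45262377 0.22263396 0.13275181]
corner px (np.float64(229.82670634438082), np.float64(219.0070097283535))
scene tray_corner 0.66 424.0 202.0 [0.46529359 0.27290391 0.12743818]
scene ring_1_center 0.66 218.6 175.5 [ 0.53458568 -0.22576469  0.01234401]
corner px (np.float64(425.87247309209494), np.float64(200.09151191482744))
```

View pics/l3.png

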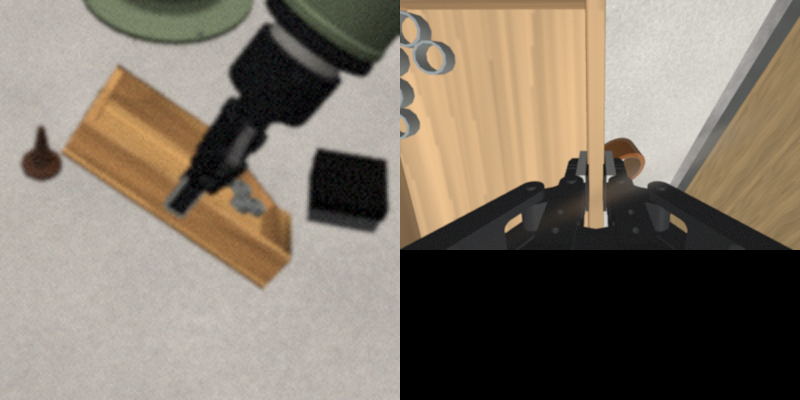

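View pics/t3.png

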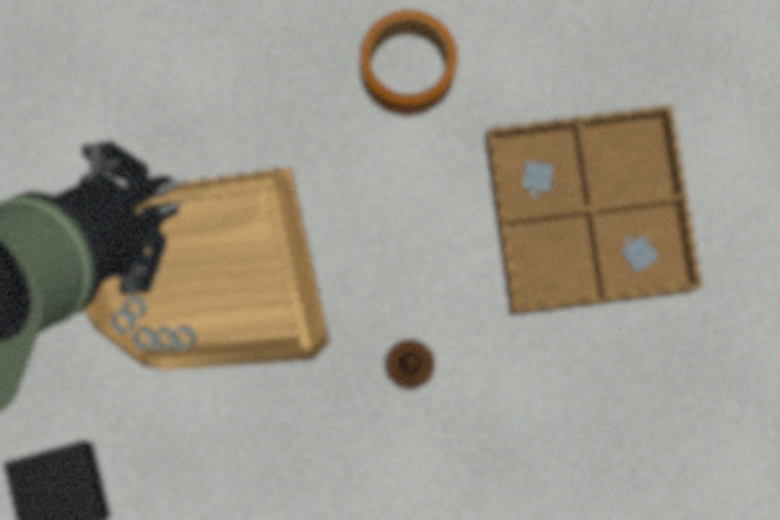

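In the top picture the five rings lie together at the cut corner, at (135,308), (122,321), (145,338), (166,338) and (183,337). I'll work out their distances from the lip.

Run:
```python
from h import *
s=bot.observe();M=R.from_euler("xyz",s["tool_rot"]).as_matrix();T=M@np.diag([1,-1,-1.])
c=s["position"]-.0155*M[:,2]+T@np.array([86,131,-24])/1000
o,K,f,cx,cy=cal("top");n=T[:,2];p0=c+n*.005
for x,y in[(135,308),(122,321),(145,338),(166,338),(183,337)]:
    u,v=180+x/2.6,90+y/2.6; r=K@np.array([(u-cx)/f,(v-cy)/f,1]);q=o+r*(n@(p0-o))/(n@r)
    print(np.round(T.T@(q-c)*1000),"dist mm",round(np.linalg.norm(q-c)*1000))
```

```text
[-17. -28.   5.] dist mm 33
[  0. -16.   5.] dist mm 17
[-19.   2.   5.] dist mm 20
[-41.   4.   5.] dist mm 42
[-59.   4.   5.] dist mm 60
```

All five rings are within 60 mm of the lip, the corner is at about 0.11 m, the tilt is 32° and the grip is steady. I'll hand it in.

Run:
```python
from h import *
print(bot.job_done()); s=bot.observe();print(s["clock"],s["position"],s["grip_width"])
```

```text
the job is handed in; nothing more can be done
None
the job is handed in; nothing more can be done
```

The job is handed in: both rings from the stock box are in the sorting tray with the other three. The arm is holding the tray tilted by its -y wall, with all five rings gathered at the pouring corner. No verdict was reported.

- **Tray:** the tilt from the measured tool pose was 32°, with the pouring corner about 0.11 m above the counter. The top camera's depth reading agreed.
- **Rings:** in the last top picture I marked five rings by eye, about 17, 20, 33, 42 and 60 mm from the lip, all under the 100 mm limit.
- **Grip:** set to 100 N, the finger opening stayed at 8 mm throughout the lift and tilt.
- **Other things:** both pendants are still in their compartments, and the tape roll, cone and gift box look unmoved.
- **Time:** about 21.5 s of the 64 s allowed.

Some readings disagreed:
- **Networks:** they sometimes mislabelled things, and in the last pictures they found at most one of the five tray rings.
- **Corner depth:** the scene camera's depth at the corner, 0.127 m, was higher than the 0.11 m from the pose. The top view and the projected pose agreed with each other.
- **Finger opening:** it read about 2 mm narrower than the real sizes on both the rings and the wall.

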